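Swing down the high hatch of the rock-sample cabinet with the hooked rod

ROBOT

A 6-joint arm with a two-finger parallel gripper is mounted at the origin on the work surface. World frame = base frame: x ahead of the robot, y to its left, z up, the work surface at z = 0. Lengths are in mm, angles in rad, forces in N, time in s.
With the tool pointing down it reaches from about 275 to 1000 mm from the base axis. Payload 8.4 kg.
Tool frame: the origin (TCP) lies on the centre line of the jaws, within the pads' length; the fingertips stand 22 mm ahead of it and the grasp point (between the pads) lies 3 mm ahead of it; z points along the fingers, x is the direction in which the jaws open and shut, and the axes are right-handed (so a half turn about z gives the same grasp; the last joint's range is limited). The gripper opens to 85 mm and grips with 20 to 120 N. Pads are 22 mm wide; open, the fingers measure 114 mm over their backs; the gripper's body (76 mm by 85 mm) begins 54 mm behind the grasp point. The pads swing forward as they close: fully open they stand 13 mm farther back than shut.
Start: joints at [-0.002, 0.353, 1.633, -0, 1.155, -0.002], TCP at [625.002, -0, 253.281] pointing down, gripper open.
Joint ranges: [-2.63, 2.63], [-0.92, 2.1], [0.06, 2.66], [-1.3, 4.44], [0, 2.69], [-3.02, 3.02]. Speed limits (rad/s): [2.22, 2.22, 2.79, 3.14, 3.14, 3.14].

INTERFACE

Orientations are given as [roll, pitch, yaw] about the fixed x, y, z axes, in that order (R = Rz(yaw) Ry(pitch) Rx(roll)).
In Python, from rig import status, viewer, job gives the robot as it stands.
- The arm moves only by the tool send_rows, never from a script. Its argument "plan" is a list of rows, each a list of 3 entries, a list of its own where there are three numbers: the shift along the tool's x, y, z in m, then the turn, a rotation vector about the tool's x, y, z in rad, then the opening, from -1 (shut) to 1 (fully open). In form: [[[x, y, z], [rx, ry, rz], jaw], ...]. A call has exactly 5 rows; each row is the pose to reach, as a shift and turn from the pose measured when the call began, along the tool's axes at that moment; what a row does not reach only later rows make up. A row lasts 1/12 s, in which the tool goes at most 41.7 mm and 7.16 degrees, less where a joint would pass 70% of its speed; a pose out of reach is approached as far as the arm can. A call with a gripper value outside its range is refused whole. The fingers move at their own pace and stop on an object; "squeeze" is the grip in N (left out, the last holds). Time passes only in rows, so rows that repeat a pose let the fingers close, or fill a call up. It gives the time, the measured TCP pose, the force and the opening at its end, in the units of the state.
- status.sense(): the state, without advancing time (a new reading comes with each control period).
- viewer.grab_frame(name): name is "scene" or "side" or "wrist"; returns the picture (400x640x3 uint8, red, green, blue); there is no depth.
- viewer.camera_params(name): a dict with "intrinsics" (3x3 intrinsics, pixels), "dist_coeffs" ([k1, k2, p1, p2, k3] as OpenCV has them; the pictures are not rectified), "xyz" and "orientation" of the camera in the world. Camera axes: x right, y down, z forward; pixel columns grow to the right and rows downward; lengths in mm; the calibration is good to about 2 mm. A picture is of the moment at which its call begins: read the wrist's pose just before it. camera_params takes no time and is no camera call; for the wrist camera it gives the pose at the moment of the call.
- job.sign_off(): hands the job in, once; it reports no verdict.
Trained networks look in the newest picture that a camera, given by its name, has taken for a name from the list of things; names that differ only in an ending like _2 or _b are one class to them, and where a whole thing is asked for, a point or a joint stands for the part that bears it (a point fixed in the world has none). Each returns a list of dicts, best first, with "p" (0 to 1); they miss things now and then, are a little off and sometimes report something else, mostly with a low value. They report only what shows in the picture. A call takes as long as a camera call.
- viewer.cut_out(label, camera): "mask" (400x640 bool, what is visible of it) and "extent" ([left, top, width, height] in pixels, round what is visible of it).
The state is a dict: "clock": time; "qpos": joint angles; "qvel": joint speeds; "joint_efforts": joint torques, N m; "eef_pos": TCP position; "tcp_rot": TCP orientation; "contact_force": force on the tool from outside, world axes, zero at the start; "wrist_torque": the same for the moment, N m; "opening": opening from 0.0 (shut) to 1.0 (fully open).
Only numpy, scipy, OpenCV 4.12 (cv2) and the standard library are available. Lean on these libraries where they do the work, as an engineer would, in place of code of your own. Each camera call takes 0.05 s, during which the arm holds its last target.

TASK

Someone needs the rocks in the sample cabinet: take the blue-handled hooked rod from the bench, hook its bent end sideways into the red eye on top of the cabinet's hatch, and swing the hatch all the way down until it lies level. Use the rod, not the gripper, on the hatch, then unhook it and lay the rod flat on the bench again. Leave the glass beaker alone.

Things in the scene. Friction and masses are not known exactly. Their poses are not given: they have to be found in the camera images.
- hook_rod: Hooked rod lying flat, 140 g. Origin on its axis in the grip, 8 mm above the underside; x along the rod to the hook, z up. Blue handle 18 mm wide, 16 high, x -100 to 60 mm (balances near the origin); 8 mm steel shaft to x 160, then an 8 mm prong sideways from (160,0,0) to (156,45,0) mm. A like rod with black handle and no prong, 120 to 240 mm away, is the wrong one.
- hatch: Hatch panel, 220 mm wide, 127 high, 12 thick, in the upper front of a fixed wooden cabinet (240 wide, 272 high). Origin on the hinge along its bottom edge, mid width, 145 mm above the bench; y along the hinge, z up the panel, x into the cabinet when shut. Starts 0 to 0.2 rad ajar, turns out and down about -y to 1.57 rad (level, stop). Stiff hinge: stays where left, about 2 N at the eye moves it.
- hatch_eye (a point): Centre of the red ring eye standing on the hatch's top edge, mid width, at (0,0,152) mm in the hatch's frame; axes as the hatch's. The ring lies in the hatch's x-z plane: its hole, 31 mm across in 7 mm thick wire, runs along y, parallel to the hinge, so a prong put in along y (from either side) can turn freely in it as the hatch swings.
- beaker: Glass beaker, 84 mm diameter, 110 mm high, standing beyond the work; origin at the centre of its underside, z up. Leave it alone.

How it is judged (in metres and radians):
On the way, in this order (a step that is already met when the one before it is completed fails the run):
1. the rod's prong is through the eye (it crosses the ring's plane between its ends, within 16 mm of the centre) while the hatch is still less than 0.5 rad down (x of hatch_eye in the frame of hook_rod between 0.142 and 0.174 m and y of hatch_eye in the frame of hook_rod between 0.006 and 0.042 m and z of hatch_eye in the frame of hook_rod between -0.016 and 0.016 m and angle between hatch's own z axis and vertical below 0.5 rad), for 0.1 s.
2. the hatch is more than 1.0 rad down with the prong still in the eye (x of hatch_eye in the frame of hook_rod between 0.138 and 0.178 m and y of hatch_eye in the frame of hook_rod between 0.002 and 0.046 m and z of hatch_eye in the frame of hook_rod between -0.02 and 0.02 m and angle between hatch's own z axis and vertical above 1 rad), for 0.05 s.
At the end, for the whole second after the job is handed in: The hatch is down within about 10 degrees of level (more than 1.40 of 1.57 rad) and still; the hooked rod lies flat on the bench (origin under 25 mm high, axis level within 0.15 rad), released and at rest (angle between hatch's own z axis and vertical above 1.4 rad and angular speed of hatch below 0.1 rad/s and height (world z) of hook_rod below 0.025 m and angle between hook_rod's own x axis and vertical between 1.42 and 1.72 rad and linear speed of hook_rod below 0.02 m/s); the robot touches nothing.
It fails at once if the gripper or arm presses on the hatch with more than 4 N (contact force between any of the fingers, the arm and hatch above 4 N).
It fails at once if the beaker is moved more than 30 mm or tipped more than 0.4 rad (distance of beaker from where it was at the start of the episode above 0.03 m or angle between beaker's own z axis and vertical above 0.4 rad).
It also fails if it takes over 56 s, if anything falls off the work surface, if the arm or the gripper's body presses on something with over 40 N, if the wrist force passes 120 N, or if a joint passes its speed limit or range.

## Working session

There is one attempt and no reset: what is moved stays moved. The work goes in short steps, Python scripts to look and compute and a tool call to move; the robot and the scene stay as the last step left them, time stands still between calls to the robot, and variables do not carry over. Pictures are saved under pics/ and viewed, and the job is handed in when it is done.

Besides the shell and the picture viewer there is one more tool, called after "Call:" by a JSON object that holds its "fn" and its "kwargs", one argument or row to a line. send_rows: Moves the arm, as the interface text tells. Its arguments: {"type":"object","properties":{"plan":{"type":"array"},"squeeze":{"type":"number"}},"required":["plan"]}

```bash
mkdir -p pics; ls
python3 - <<'E'
from rig import status, viewer, job
import cv2
for n in ['scene','side','wrist']:
    im=viewer.grab_frame(n); cv2.imwrite(f'pics/{n}0.png',im[:,:,::-1])
    p=viewer.camera_params(n); print(n,p)
print(status.sense())
E
```

```text
pics
scene {'intrinsics': array([[483.77288044,   0.        , 319.85003685],
       [  0.        , 483.77288044, 207.0226534 ],
       [  0.        ,   0.        ,   1.        ]]), 'dist_coeffs': array([0.03640698, 0.        , 0.        , 0.        , 0.        ]), 'xyz': array([1315.21418777, -103.62214195, 1022.79607064]), 'orientation': array([-2.4347282 ,  0.01739557,  1.37916789])}
side {'intrinsics': array([[434.66512206,   0.        , 325.39634403],
       [  0.        , 434.66512206, 202.89081088],
       [  0.        ,   0.        ,   1.        ]]), 'dist_coeffs': array([0.03307822, 0.        , 0.        , 0.        , 0.        ]), 'xyz': array([ 556.94747597, -581.01525011,  899.66632162]), 'orientation': array([-2.40320131,  0.01939465, -0.1308947 ])}
wrist {'intrinsics': array([[352.76281154,   0.        , 324.94781741],
       [  0.        , 352.76281154, 199.19687952],
       [  0.        ,   0.        ,   1.        ]]), 'dist_coeffs': array([-0.05757216,  0.        ,  0.        ,  0.        ,  0.        ]), 'xyz': array([623.76698788,  69.06462306, 373.50512429]), 'orientation': array([ 2.86826418e+00,  9.46554511e-04, -5.05470440e-04])}
{'clock': 0.15, 'qpos': array([-2.41412770e-03,  3.53537966e-01,  1.63397205e+00, -1.97084235e-05,
        1.15523175e+00, -2.44478724e-03]), 'qvel': array([ 0.00076532, -0.00244712, -0.00149514,  0.00096585, -0.00037907,
        0.00050573]), 'joint_efforts': array([-7.39769093e-04, -6.05638933e+01, -3.42338884e+01, -2.29960733e-05,
        6.16452831e-03, -4.00942213e-05]), 'eef_pos': array([ 6.24641832e+02, -1.37462723e-02,  2.52699845e+02]), 'tcp_rot': array([3.14157744e+00, 1.14915847e-03, 3.86175734e-05]), 'contact_force': array([ 0.42147295, -0.10574784, -0.44127671]), 'wrist_torque': array([ 0.02954532, -0.01387485,  0.06468337]), 'opening': 1.0063915188421793}
```

View pics/scene0.png

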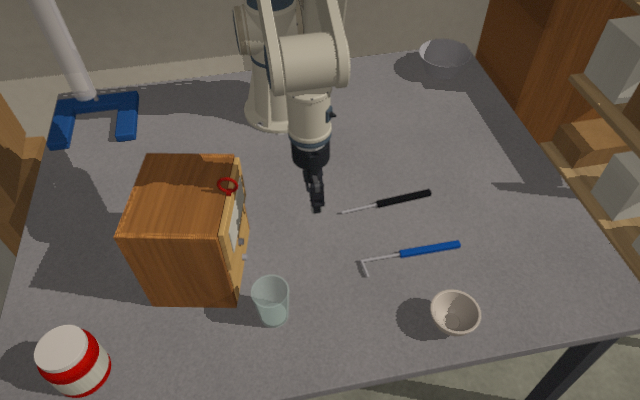

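View pics/side0.png

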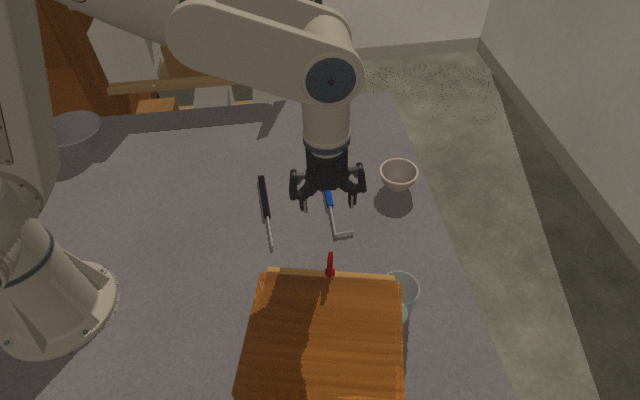

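View pics/wrist0.png

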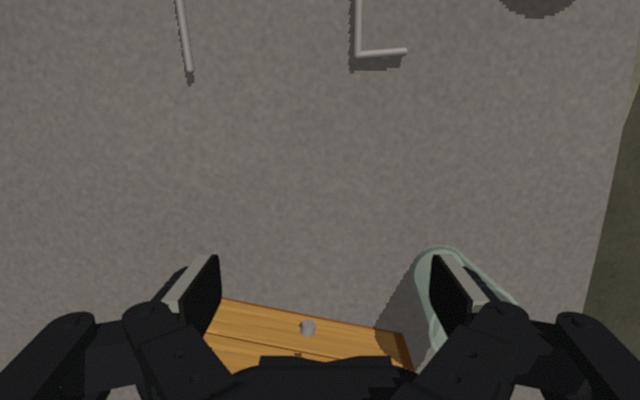

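```bash
cat > h.py <<'E'
import numpy as np, cv2
from scipy.spatial.transform import Rotation as Ro
from rig import status, viewer, job
def cam(n):
    p=viewer.camera_params(n); return p['intrinsics'],p['dist_coeffs'],np.array(p['xyz']),Ro.from_euler('xyz',p['orientation']).as_matrix()
def rays(c,uv):
    K,D,t,R=c
    q=cv2.undistortPoints(np.asarray(uv,float).reshape(-1,1,2),K,D)[:,0]
    d=np.c_[q,np.ones(len(q))]@R.T
    return t,d/np.linalg.norm(d,axis=1)[:,None]
def plane(c,uv,z):
    t,d=rays(c,uv); return t+d*((z-t[2])/d[:,2])[:,None]
def proj(c,P):
    K,D,t,R=c
    return cv2.projectPoints(np.asarray(P,float).reshape(-1,1,3),cv2.Rodrigues(R.T)[0],-R.T@t,K,D)[0][:,0]
def tri(cs,uvs):
    A=np.zeros((3,3));b=np.zeros(3)
    for c,uv in zip(cs,uvs):
        t,d=rays(c,[uv]);M=np.eye(3)-np.outer(d[0],d[0]);A+=M;b+=M@t
    return np.linalg.solve(A,b)
E
python3 - <<'E'
from h import *
C={}
for n in ['scene','side','wrist']:
    im=viewer.grab_frame(n);C[n]=cam(n)
    hsv=cv2.cvtColor(im,cv2.COLOR_RGB2HSV)
    for l in ['hook_rod','hatch_eye','hatch','beaker']:
        for r in viewer.cut_out(l,n)[:2]:
            m=r['mask'];ys,xs=np.nonzero(m);print(n,l,round(r['p'],2),np.round(r['extent']),m.sum(),xs.mean().round(1),ys.mean().round(1))
            np.save(f'pics/{n}_{l}.npy',m) if r['p']>.5 else 0
    red=((hsv[...,0]<6)|(hsv[...,0]>174))&(hsv[...,1]>170)&(hsv[...,2]>70)
    nl,lab,st,ce=cv2.connectedComponentsWithStats(red.astype(np.uint8))
    print('red',[(s.tolist(),c.round(1).tolist()) for s,c in zip(st[1:],ce[1:]) if s[4]>20])
    blue=(abs(hsv[...,0].astype(int)-108)<10)&(hsv[...,1]>150)
    nl,lab,st,ce=cv2.connectedComponentsWithStats(blue.astype(np.uint8))
    print('blue',[(s.tolist(),c.round(1).tolist()) for s,c in zip(st[1:],ce[1:]) if s[4]>50])
E
```

```text
scene hook_rod 0.78 [362. 240.  98.  38.] 637 418.2 251.2
scene hatch_eye 0.83 [217. 156.  30. 116.] 1848 231.4 212.4
scene hatch 0.63 [214. 157.  33. 114.] 2001 231.2 212.6
scene beaker 0.75 [251. 275.  38.  54.] 1622 271.1 300.0
red [([217, 177, 21, 19, 167], [227.0, 185.3]), ([37, 330, 62, 55, 917], [75.9, 365.1]), ([66, 361, 45, 37, 181], [94.9, 384.3])]
blue [([47, 91, 92, 59, 2564], [94.4, 116.7]), ([400, 241, 60, 16, 426], [429.4, 248.5])]
side hook_rod 0.62 [324. 191.  31.  47.] 222 332.6 211.5
side hatch_eye 0.84 [266. 250. 130.  34.] 990 330.8 272.0
side hatch 0.71 [265. 254. 128.  27.] 1034 329.5 272.0
side beaker 0.87 [388. 269.  33.  56.] 804 406.3 291.7
red [([325, 252, 10, 26, 125], [329.5, 266.2])]
blue [([325, 190, 8, 17, 91], [328.2, 197.6])]
wrist hook_rod 0.6 [352.   4.  54.  54.] 907 367.7 39.1
wrist beaker 0.67 [408. 246. 107. 106.] 2375 439.6 288.4
red []
blue []
```

```bash
python3 -c "
import cv2
a=cv2.imread('pics/scene0.png');cv2.imwrite('pics/sc_crop.png',cv2.resize(a[150:310,110:290],None,fx=4,fy=3.7,interpolation=2)[:600])
a=cv2.imread('pics/side0.png');cv2.imwrite('pics/sd_crop.png',cv2.resize(a[160:300,240:420],None,fx=4.2,fy=4.2,interpolation=2))
a=cv2.imread('pics/scene0.png');cv2.imwrite('pics/rod_crop.png',cv2.resize(a[180:290,330:480],None,fx=5,fy=5,interpolation=2))
"
```

```text
(no output)
```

View pics/sc_crop.png

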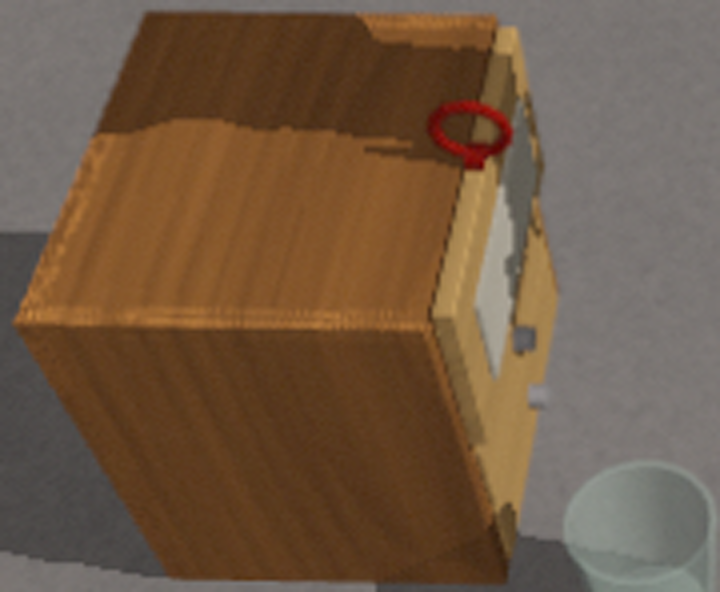

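View pics/sd_crop.png

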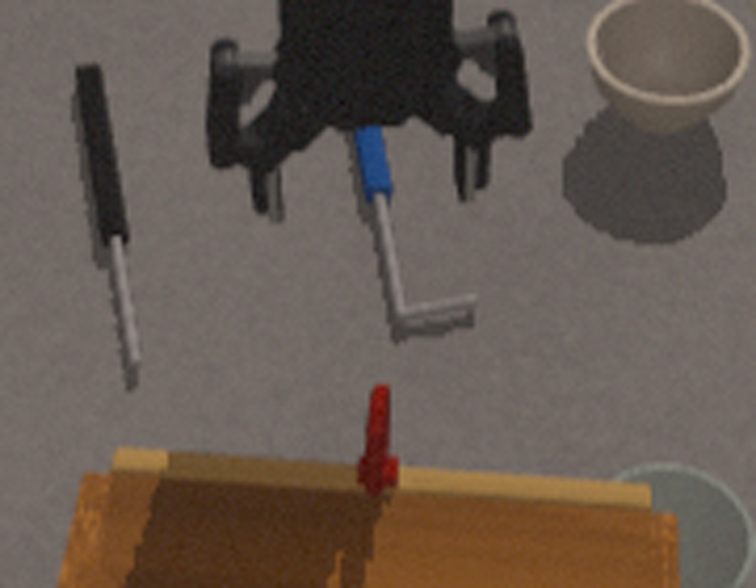

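View pics/rod_crop.png

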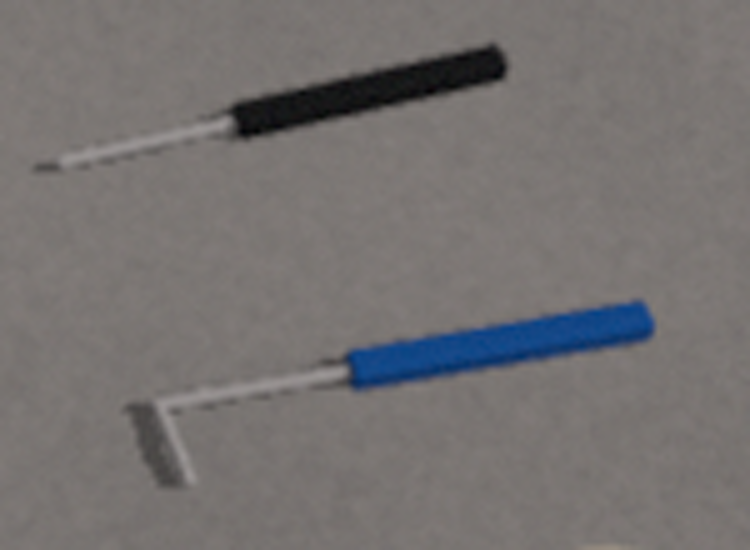

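```bash
cat > fit.py <<'E'
from h import *
from scipy.optimize import least_squares
sc,sd=cam('scene'),cam('side')
def T(p,L):
    hx,hy,yaw,th=p[:4]
    # hatch x at shut = into cabinet: Rz(yaw)*(-y)
    B=Ro.from_euler('z',yaw-np.pi/2)*Ro.from_euler('y',-th)
    return B.apply(L)+[hx,hy,145]
E
python3 - <<'E'
from fit import *
def res(p):
    f=p[4]
    a=T(p,[[0,0,152],[f,-110,127],[f,110,127],[f+12,-110,127],[f+12,110,127]]); r=T(p,[[19*np.cos(t),0,152+19*np.sin(t)] for t in np.linspace(0,6.28,60)])
    ps=proj(sc,a); pd=proj(sd,a); rs=proj(sc,r); rd=proj(sd,r)
    e=[ps[0]-[227.5,185.1],ps[1]-[240,157.6],ps[2]-[223.7,235.9],ps[4]-[217.5,236],pd[1]-[267.4,267.1],pd[2]-[394.8,275.7],
       [rd[:,1].min()-251.7,rd[:,0].mean()-330.6]]
    return np.concatenate(e)
s=least_squares(res,[640,-150,0,.1,-6],loss='soft_l1');print(s.x.round(3),res(s.x).round(1),T(s.x,[[0,0,152]]).round(1))
np.save('hatch.npy',s.x)
C=[sc,sd]
print('tri eye',tri(C,[(227.5,185.1),(330,264)]).round(1))
# rod
h=viewer
m=np.load('pics/scene_hook_rod.npy')
im=cv2.imread('pics/scene0.png');hsv=cv2.cvtColor(im,cv2.COLOR_BGR2HSV)
blue=(abs(hsv[...,0].astype(int)-108)<14)&(hsv[...,1]>120);blue[:200]=0
ys,xs=np.nonzero(blue)
P=plane(sc,np.c_[xs,ys],12)[:,:2];c=P.mean(0);u,S,V=np.linalg.svd(P-c,full_matrices=False);d=V[0];d=d*-np.sign(d[1])
q=(P-c)@d;print('handle centre',c.round(1),'dir',d.round(3),'ang',np.arctan2(d[1],d[0]),q.min(),q.max(),((P-c)@V[1]).min(),((P-c)@V[1]).max())
# corner of hook & tip in scene crop, side crop
sp=[(330+160/5,180+404/5),(330+193/5,180+482/5)]
dp=[(240+398/4.2,160+318/4.2),(240+474/4.2,160+297/4.2)]
print(plane(sc,sp,8).round(1),plane(sd,dp,8).round(1),[tri(C,[a,b]).round(1) for a,b in zip(sp,dp)])
mb=np.load('pics/scene_beaker.npy');
print('beaker base',plane(sc,[(272,322)],0).round(0))
E
```

```text
[ 612.88  -145.428  -25.358  -31.588    1.611] [ 1.1  0.7 -0.8 -0.1 -0.4 -0.2 -0.1  0.2 -0.2 -0.7  0.4 -0.4  0.6 -0.5] [[ 607.1 -170.9  294.7]]
tri eye [ 606.7 -172.8  296.8]
handle centre [657.7 290.7] dir [ 0.004 -1.   ] ang -1.5671110102515613 -79.9248622489464 80.47384966938641 -11.663900178093249 11.650887168005518
[[657.1 114.    8. ]
 [704.8 118.5   8. ]] [[654.8 108.3   8. ]
 [704.  117.7   8. ]] [array([654.7, 114.1,   2.5]), array([704.2, 118.7,   6.8])]
beaker base [[ 775. -130.    0.]]
```

Run:
```python
from fit import *
def pr(p,f,cs):
    a=T(p,[[f,-110,127],[f,110,127],[f,110,0],[f,-110,0],[f,-110,127]]); r=T(p,[[19*np.cos(t),0,152+19*np.sin(t)] for t in np.linspace(0,6.28,60)])
    return proj(cs,a),proj(cs,r)
for f in (-6,0,-12):
  def res(p):
    a=T(p,[[0,0,152],[f,-110,127],[f,110,127],[f+12,110,127],[f,110,0]]); r=T(p,[[19*np.cos(t),0,152+19*np.sin(t)] for t in np.linspace(0,6.28,60)])
    ps=proj(sc,a); pd=proj(sd,a); rd=proj(sd,r)
    return np.concatenate([ps[0]-[227.5,185.1],ps[1]-[240,157.6],ps[2]-[223.7,235.9],ps[3]-[217.5,236],pd[1]-[267.4,267.1],pd[2]-[394.8,275.7],[rd[:,1].min()-251.7,rd[:,0].mean()-330.6]])
  s=least_squares(res,[612,-170,-.2,.1],loss='soft_l1',bounds=([500,-300,-.6,0],[700,-50,.4,.22]))
  print(f,s.x.round(3),s.cost,res(s.x).round(1),T(s.x,[[0,0,152]]).round(1))
  if f==-6:
    np.save('hatch.npy',s.x)
    for n,c,(y0,y1,x0,x1) in (('scene',sc,(150,310,110,290)),('side',sd,(160,300,240,420))):
        im=cv2.imread(f'pics/{n}0.png');k=4
        im=cv2.resize(im,None,fx=k,fy=k,interpolation=2)
        for q,col in zip(pr(s.x,f,c),((255,0,255),(0,255,0))): cv2.polylines(im,[np.int32(q*k)],False,col,1)
        cv2.imwrite(f'pics/ov_{n}.png',im[y0*k:min(y1,y0+148)*k,x0*k:x1*k])
```

```text
-6 [ 6.02635e+02 -1.91990e+02 -2.22000e-01  1.44000e-01] 1.9437246037814526 [ 1.2  0.6 -1.   0.  -0.3 -0.1 -0.3 -0.8 -0.1 -0.4  0.6 -0.5  0.3 -0.3] [[ 607.4 -170.7  295.4]]
0 [ 6.08223e+02 -1.69830e+02 -2.15000e-01  0.00000e+00] 4.2639382643974955 [ 1.5  0.2 -2.1 -0.5 -0.9 -0.5 -0.8 -0.7 -0.1 -0.1  1.  -0.9 -0.7  0.1] [[ 608.2 -169.8  297. ]]
-12 [ 5.99573e+02 -2.01995e+02 -2.28000e-01  1.92000e-01] 2.7577675057788285 [-0.3  0.7  0.1  0.7  0.3  0.4  0.3 -0.5 -0.  -0.6  0.1 -0.1  2.3 -0.8] [[ 606.1 -173.8  294.2]]
```

View pics/ov_scene.png

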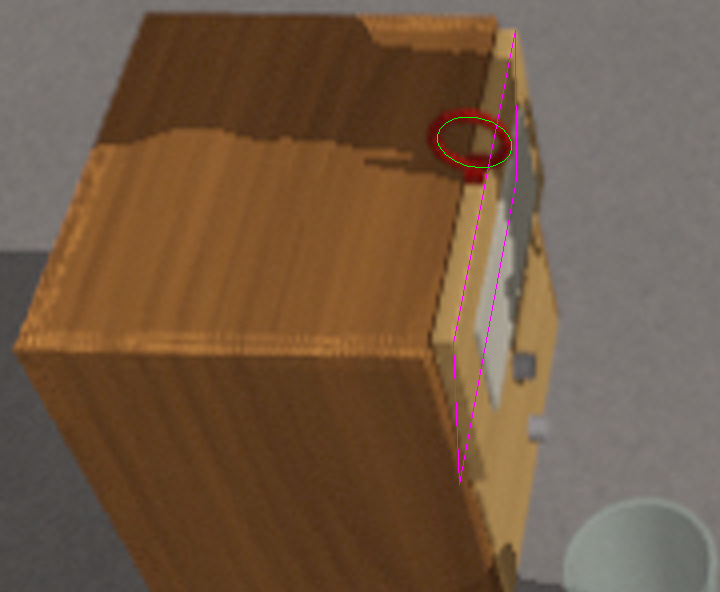

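View pics/ov_side.png

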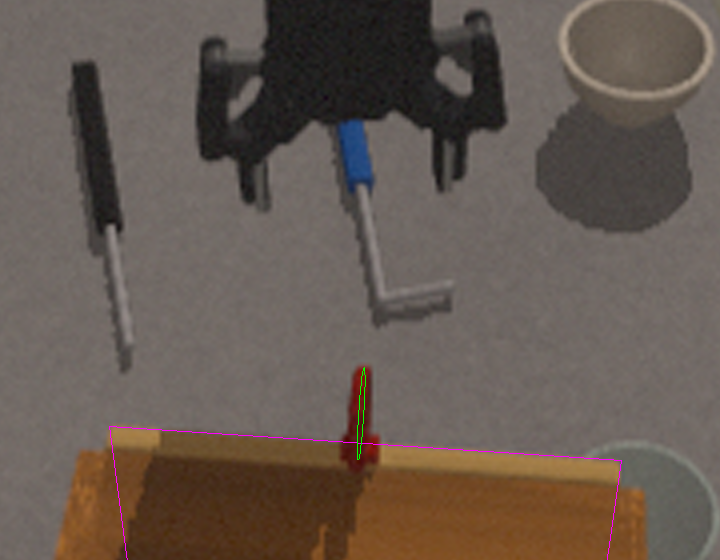

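Run:
```python
from fit import *
t=np.linspace(0,6.28,90)
def pr(p,f,cs):
    a=T(p,[[f,-110,127],[f,110,127],[f,110,0],[f,-110,0],[f,-110,127]]); r=T(p,[[22.5*np.cos(t),0,152+22.5*np.sin(t)] for t in np.linspace(0,6.28,60)])
    return proj(cs,a),proj(cs,r)
for f in (-6,0,-12):
  def res(p):
    a=T(p,[[0,0,152],[f,-110,127],[f,110,127],[f+12,110,127],[f,110,0]]); r=T(p,[[22.5*np.cos(k),0,152+22.5*np.sin(k)] for k in t])
    ps=proj(sc,a); pd=proj(sd,a); rd=proj(sd,r); rs=proj(sc,r)
    return np.concatenate([ps[1]-[240,157.6],ps[2]-[223.7,235.9],ps[3]-[217.5,236],pd[1]-[267.4,267.1],pd[2]-[394.8,275.7],[rd[:,1].min()-251.8,rd[:,0].mean()-330.4,rs[:,0].min()-217,rs[:,0].max()-238,rs[:,1].min()-177.2,rs[:,1].max()-193.2]])
  s=least_squares(res,[612,-170,-.2,.1],loss='soft_l1',bounds=([500,-300,-.6,0],[700,-50,.4,.22]))
  print(f,s.x.round(3),s.cost,res(s.x).round(1),T(s.x,[[0,0,152]]).round(1))
  if f==-6:
    np.save('hatch.npy',s.x)
    for n,c,(y0,y1,x0,x1) in (('scene',sc,(150,310,110,290)),('side',sd,(160,300,240,420))):
        im=cv2.imread(f'pics/{n}0.png');k=4
        im=cv2.resize(im,None,fx=k,fy=k,interpolation=2)
        for q,col in zip(pr(s.x,f,c),((255,0,255),(0,255,0))): cv2.polylines(im,[np.int32(q*k)],False,col,1)
        cv2.imwrite(f'pics/ov_{n}2.png',im[y0*k:min(y1,y0+148)*k,x0*k:x1*k])
  def r2(c):
    B=Ro.from_euler('z',-.22-np.pi/2)
    r=B.apply(np.c_[22.5*np.cos(t),0*t,22.5*np.sin(t)])+c
    rd=proj(sd,r); rs=proj(sc,r)
    return np.array([rd[:,1].min()-251.8,rd[:,0].mean()-330.2,rs[:,0].min()-217,rs[:,0].max()-238,rs[:,1].min()-177.2,rs[:,1].max()-193.2])
  q=least_squares(r2,[607,-171,296]);print('ring only',q.x.round(1),q.fun.round(1))
```

```text
-6 [ 6.03812e+02 -1.88038e+02 -2.19000e-01  1.06000e-01] 3.2168094658598587 [-1.5 -0.2 -0.6 -0.3 -0.6 -0.8 -0.1 -0.2  0.7 -0.6 -1.4 -0.  -0.3  0.8
  0.7 -0.4] [[ 607.3 -172.4  296.1]]
ring only [ 606.3 -173.4  295.1] [-0.4 -0.3 -0.7  0.3  0.8 -0.3]
0 [ 6.08089e+02 -1.70566e+02 -2.15000e-01  0.00000e+00] 7.000358976472666 [-2.5 -0.5 -1.2 -0.5 -1.2 -0.7 -0.2  0.3  1.1 -0.6 -2.6  0.3  0.6  1.6
  0.5 -0.5] [[ 608.1 -170.6  297. ]]
ring only [ 606.3 -173.4  295.1] [-0.4 -0.3 -0.7  0.3  0.8 -0.3]
-12 [ 5.99386e+02 -2.02449e+02 -2.28000e-01  1.94000e-01] 1.5661808379695032 [-0.   0.7  0.2  0.4  0.2 -0.5 -0.1 -0.5  0.   0.   0.2 -0.7 -0.9  0.1
  1.  -0.1] [[ 606.  -173.9  294.2]]
ring only [ 606.3 -173.4  295.1] [-0.4 -0.3 -0.7  0.3  0.8 -0.3]
```

View pics/ov_scene2.png

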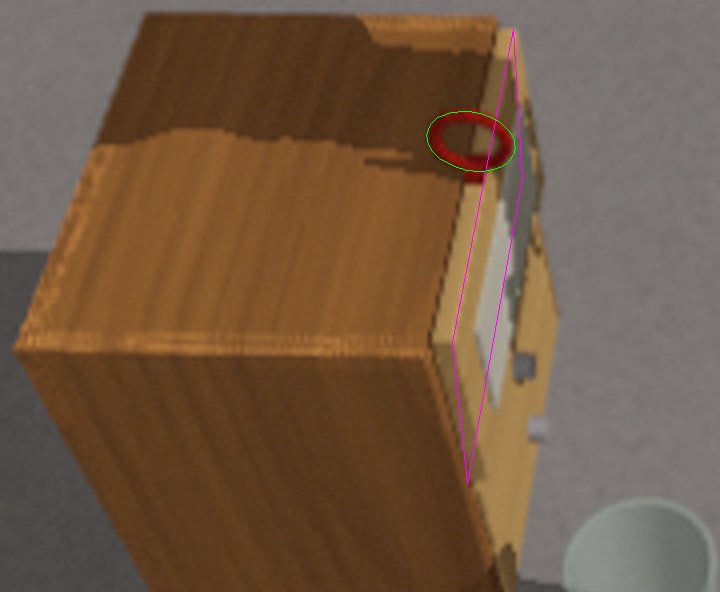

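Call:
{"fn": "send_rows", "kwargs": {
  "plan": [
    [[0.005,-0.036,0.018],[0,0,0],1],
    [[0.01,-0.072,0.036],[0,0,0],1],
    [[0.015,-0.108,0.054],[0,0,0],1],
    [[0.02,-0.144,0.072],[0,0,0],1],
    [[0.025,-0.18,0.09],[0,0,0],1]
  ],
  "squeeze": 100
}}

```text
clock: 1.32
eef_pos: [650.1, 181.6, 162.6]
tcp_rot: [-3.141, -0.0, -0.0]
contact_force: [0.8, 0.7, 0.4]
opening: 0.999
```

Move accurate. Go over the handle at z≈90 and check with the wrist camera.

Call:
{"fn": "send_rows", "kwargs": {
  "plan": [
    [[0.003,-0.025,0.025],[0,0,0],1],
    [[0.006,-0.05,0.05],[0,0,0],1],
    [[0.008,-0.069,0.07],[0,0,0],1],
    [[0.008,-0.069,0.073],[0,0,0],1],
    [[0.008,-0.069,0.073],[0,0,0],1]
  ]
}}

```text
clock: 1.73
eef_pos: [656.9, 251.1, 87.6]
tcp_rot: [3.14, 0.003, 0.002]
contact_force: [1.0, 0.2, 0.9]
opening: 0.999
```

Run:
```python
from h import *
c=cam('wrist');im=viewer.grab_frame('wrist');cv2.imwrite('pics/w1.png',im[:,:,::-1])
hsv=cv2.cvtColor(im,cv2.COLOR_RGB2HSV)
blue=(abs(hsv[...,0].astype(int)-108)<14)&(hsv[...,1]>120)
ys,xs=np.nonzero(blue);P=plane(c,np.c_[xs,ys],16)
print(P[:,:2].min(0),P[:,:2].max(0),P.mean(0))
for y in (220,240,260,280,300): 
    s=P[abs(P[:,1]-y)<3]; print(y,s[:,0].min() if len(s) else 0,s[:,0].max() if len(s) else 0)
print(status.sense()['eef_pos'])
```

```text
[480.51495154 117.51311164] [861.76129884 368.97068966] [653.39934824 298.61315699  16.        ]
220 498.3761277895672 727.7269085861881
240 489.98189453708324 662.7982233854622
260 495.81535621360024 662.5890242146392
280 486.01456673611386 662.9433947574373
300 488.3240919287167 662.7320599290796
[657.79013725 250.41910481  89.1343744 ]
```

View pics/w1.png

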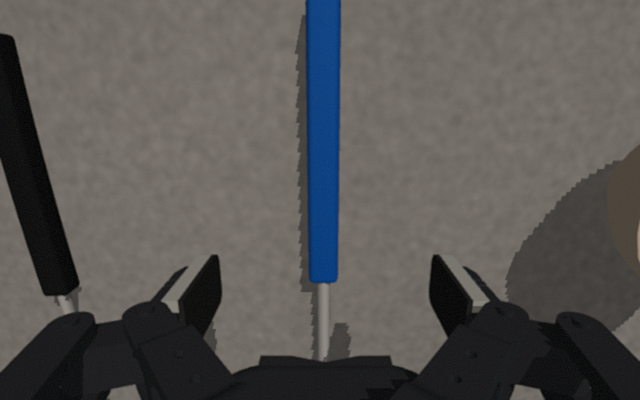

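Run:
```python
from h import *
c=cam('wrist')
print(plane(c,[(323,281),(309,281),(338,281),(307,30),(340,30)],16).round(1))
```

```text
[[655.5 213.   16. ]
 [646.9 213.   16. ]
 [664.7 213.   16. ]
 [647.6 354.6  16. ]
 [664.4 354.6  16. ]]
```

Call:
{"fn": "send_rows", "kwargs": {
  "plan": [
    [[-0.0015,0,0.022],[0,0,0],1],
    [[-0.0015,0,0.044],[0,0,0],1],
    [[-0.0015,0,0.06],[0,0,0],1],
    [[-0.0015,0,0.066],[0,0,0],1],
    [[-0.0015,0,0.066],[0,0,0],1]
  ]
}}

```text
clock: 2.2
eef_pos: [655.8, 249.3, 22.3]
tcp_rot: [3.14, 0.002, -0.0]
contact_force: [-0.3, 0.1, 0.5]
opening: 1.001
```

Call:
{"fn": "send_rows", "kwargs": {
  "plan": [
    [[0,0,0],[0,0,0],0.3],
    [[0,0,0],[0,0,0],-0.2],
    [[0,0,0],[0,0,0],-0.6],
    [[0,0,0],[0,0,0],-1],
    [[0,0,0],[0,0,0],-1]
  ],
  "squeeze": 100
}}

```text
clock: 2.62
eef_pos: [656.2, 249.5, 23.1]
tcp_rot: [3.141, 0.001, -0.0]
contact_force: [-0.1, 0.1, -0.2]
opening: 0.299
```

Call:
{"fn": "send_rows", "kwargs": {
  "plan": [
    [[0,0,0],[0,0,0],-1],
    [[0,0,0],[0,0,0],-1],
    [[0,0,0],[0,0,0],-1],
    [[0,0,0],[0,0,0],-1],
    [[0,0,0],[0,0,0],-1]
  ],
  "squeeze": 100
}}

```text
clock: 3.03
eef_pos: [656.5, 249.6, 23.5]
tcp_rot: [3.141, 0.001, -0.0]
contact_force: [-0.7, 0.6, 5.1]
opening: 0.18
```

Call:
{"fn": "send_rows", "kwargs": {
  "plan": [
    [[0,0,-0.02],[0,0,0],-1],
    [[0,0,-0.05],[0,0,0],-1],
    [[-0.005,0.01,-0.08],[0,0,0],-1],
    [[-0.01,0.02,-0.11],[0,0,0],-1],
    [[-0.015,0.03,-0.14],[0,0,0],-1]
  ]
}}

```text
clock: 3.45
eef_pos: [640.8, 219.4, 164.2]
tcp_rot: [3.14, 0.002, 0.0]
contact_force: [0.5, 0.2, -0.9]
opening: 0.175
```

Call:
{"fn": "send_rows", "kwargs": {
  "plan": [
    [[0,0.01,-0.03],[0,0,0.05],-1],
    [[-0.01,0.025,-0.06],[0,0,0.1],-1],
    [[-0.02,0.045,-0.09],[0,0,0.15],-1],
    [[-0.03,0.07,-0.12],[0,0,0.2],-1],
    [[-0.04,0.095,-0.14],[0,0,0.222],-1]
  ]
}}

```text
clock: 3.87
eef_pos: [601.0, 124.0, 307.0]
tcp_rot: [3.141, -0.0, -0.224]
contact_force: [1.2, -0.0, -0.9]
opening: 0.181
```

Run:
```python
from h import *
s=status.sense();print(s['eef_pos'],s['tcp_rot'],s['opening'],s['clock'])
for n in('scene','side'):
    im=viewer.grab_frame(n);cv2.imwrite(f'pics/{n}2.png',im[:,:,::-1])
```

```text
[601.00772728 124.02909357 306.98502969] [ 3.14101678e+00 -4.33676190e-04 -2.24010332e-01] 0.1806562987443233 3.8667
```

View pics/scene2.png

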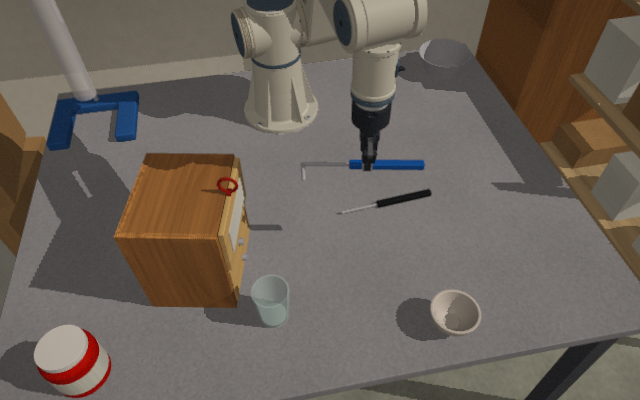

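View pics/side2.png

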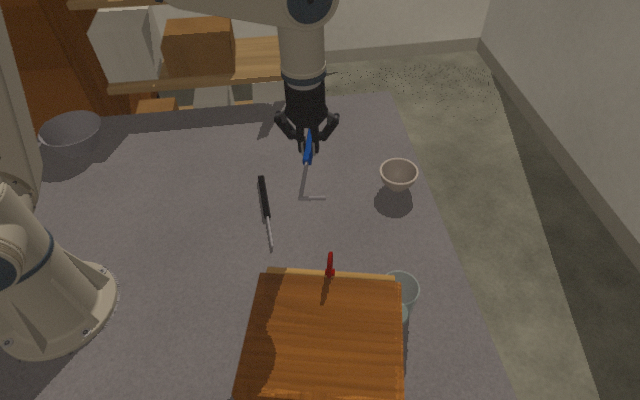

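Run:
```python
from h import *
a,b=cam('scene'),cam('side')
S=[cv2.imread('pics/scene2.png')[145:195,290:430],cv2.imread('pics/side2.png')[120:210,280:350]]
cv2.imwrite('pics/c1.png',cv2.resize(S[0],None,fx=5.5,fy=5.5,interpolation=2));cv2.imwrite('pics/c2.png',cv2.resize(S[1],None,fx=6.5,fy=6.5,interpolation=2))
P=np.array([601,124,307.]);R=Ro.from_euler('xyz',[0,0,-np.pi/2-.224])
L=np.array([[160,0,0],[156,45,0],[60,0,0],[-100,0,0]])-[23.5,0,15.5]
W=R.apply(L)+P;print(W.round(1),proj(a,W).round(1),proj(b,W).round(1))
```

```text
[[570.7  -9.1 291.5]
 [615.4 -15.2 291.5]
 [592.9  88.4 291.5]
 [628.4 244.4 291.5]] [[303.  163.4]
 [303.7 178.5]
 [349.5 163.9]
 [424.6 164.6]] [[299.7 197.4]
 [323.3 197.1]
 [306.1 162.2]
 [314.6 115.5]]
```

View pics/c1.png

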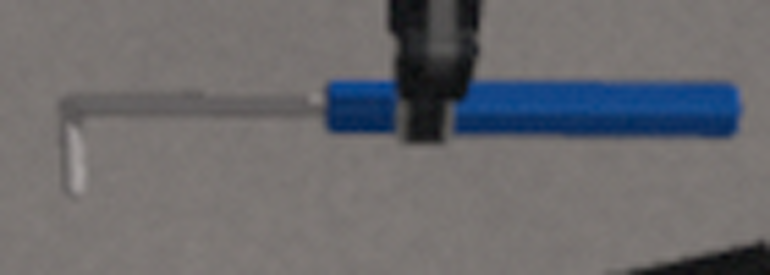

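View pics/c2.png

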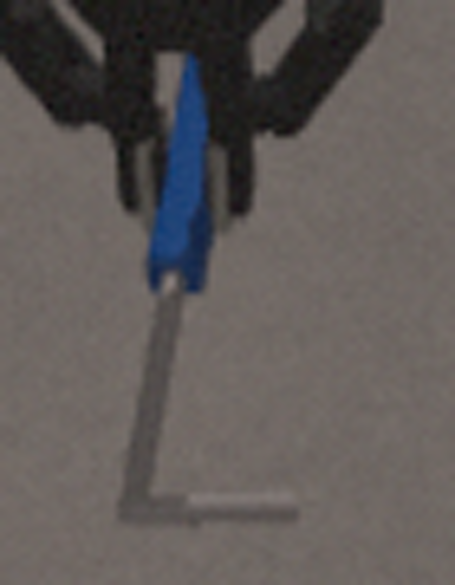

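Call:
{"fn": "send_rows", "kwargs": {
  "plan": [
    [[0,0.035,-0.0035],[0,0,0],-1],
    [[0,0.075,-0.0035],[0,0,0],-1],
    [[0.001,0.115,-0.0035],[0,0,0],-1],
    [[0.001,0.145,-0.0035],[0,0,0],-1],
    [[0.001,0.154,-0.0035],[0,0,0],-1]
  ]
}}

```text
clock: 4.38
eef_pos: [566.9, -31.5, 311.0]
tcp_rot: [3.14, -0.002, -0.226]
contact_force: [0.6, 0.6, -1.5]
opening: 0.181
```

Run:
```python
from h import *
s=status.sense();print(s['eef_pos'],s['tcp_rot'])
for n,(y,x,h,w) in dict(scene=(150,190,60,90),side=(230,270,70,90)).items():
    im=viewer.grab_frame(n)[:,:,::-1];cv2.imwrite(f'pics/{n}3.png',im);cv2.imwrite(f'pics/{n}3c.png',cv2.resize(im[y:y+h,x:x+w],None,fx=8,fy=8,interpolation=2))
P=s['eef_pos'];R=Ro.from_euler('xyz',[0,0,-np.pi/2+s['tcp_rot'][2]])
e=np.array([606.5,-173,295.]);print('eye in rod',(R.inv().apply(e-P)+[23.5,0,15.5]).round(1))
```

```text
[566.88425892 -31.47927979 310.97019604] [ 3.13975727e+00 -1.99848094e-03 -2.26480867e-01]
eye in rod [152.5  70.4  -0.5]
```

View pics/scene3c.png

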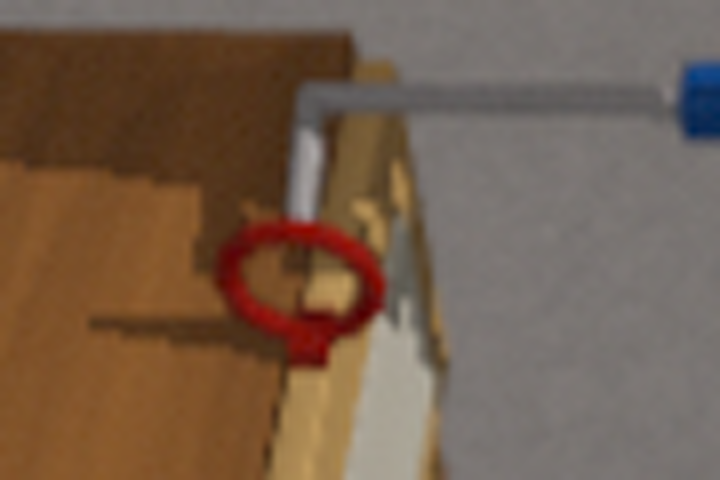

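View pics/side3c.png

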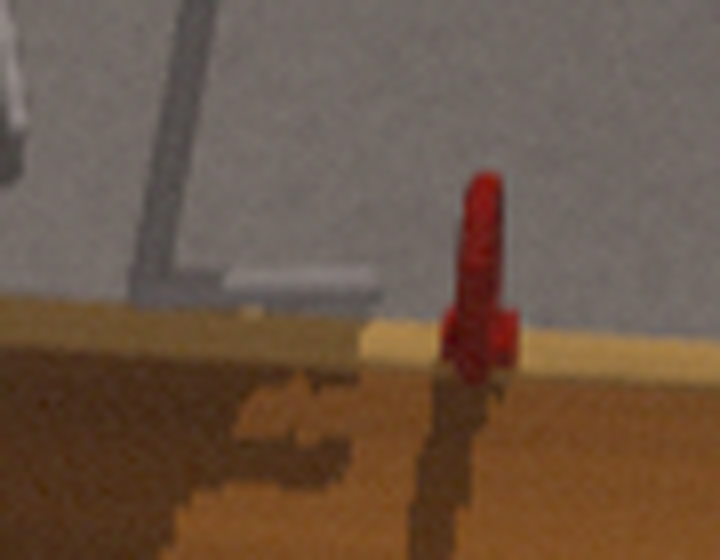

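Run:
```python
from h import *
a,b=cam('scene'),cam('side')
s=status.sense();P=s['eef_pos'];R=Ro.from_euler('xyz',[0,0,-np.pi/2+s['tcp_rot'][2]])
W=R.apply(np.array([[160,0,0],[156,45,0]])-[23.5,0,15.5])+P
print(W.round(1),proj(a,W).round(1),proj(b,W).round(1))
print('corner tri',tri([a,b],[(229,162.25),(288.75,266)]).round(1))
e=[[606.3,-173.4,295.1]];print(proj(a,e),proj(b,e))
```

```text
[[ 537.  -162.5  295.7]
 [ 581.7 -168.7  295.7]] [[230.2 161.6]
 [228.7 176.7]] [[287.8 264.4]
 [314.9 264.2]]
corner tri [ 538.2 -165.3  295.1]
[[227.33750768 185.56819765]] [[329.87755978 264.98332038]]
```

Call:
{"fn": "send_rows", "kwargs": {
  "plan": [
    [[0,-0.006,0],[0,0,0],-1],
    [[0.01,-0.006,0],[0,0,0],-1],
    [[0.022,-0.006,0],[0,0,0],-1],
    [[0.034,-0.006,0],[0,0,0],-1],
    [[0.046,-0.006,0],[0,0,0],-1]
  ]
}}

```text
clock: 4.9
eef_pos: [615.8, -32.9, 311.0]
tcp_rot: [3.141, -0.003, -0.225]
contact_force: [-0.1, 0.2, -1.4]
opening: 0.181
```

```bash
cat > look.py <<'E'
import sys
from h import *
k=sys.argv[1]
s=status.sense();print(s['eef_pos'].round(1),s['tcp_rot'].round(3),s['contact_force'].round(1),s['clock'])
y0=int(sys.argv[2]) if len(sys.argv)>2 else 0
out=[]
for n,(y,x,h,w) in dict(scene=(150,190,110,110),side=(190,270,110,110)).items():
    im=viewer.grab_frame(n)[:,:,::-1];cv2.imwrite(f'pics/{n}{k}.png',im);out.append(cv2.resize(im[y:y+h,x:x+w],(395,395),interpolation=2))
cv2.imwrite(f'pics/both{k}.png',np.hstack(out))
P=s['eef_pos'];R=Ro.from_euler('xyz',[0,0,-np.pi/2+s['tcp_rot'][2]])
e=np.array([606.4,-173.2,295.1]);print('eye0 in rod',(R.inv().apply(e-P)+[23.5,0,15.5]).round(1))
E
python3 look.py 4
```

```text
[615.8 -32.9 311. ] [ 3.141e+00 -3.000e-03 -2.250e-01] [-0.1  0.2 -1.4] 4.9
eye0 in rod [162.3  22.1  -0.4]
```

View pics/both4.png

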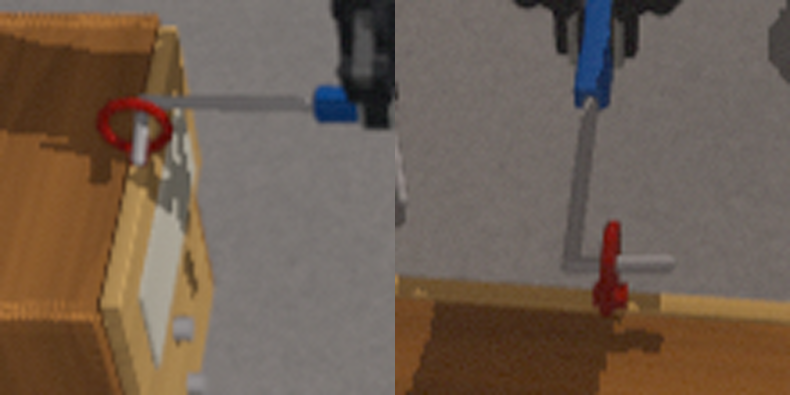

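Call:
{"fn": "send_rows", "kwargs": {
  "plan": [
    [[0.002,-0.005,0.0015],[0,0,0],-1],
    [[0.002,-0.0125,0.003],[0,0,0],-1],
    [[0.002,-0.02,0.005],[0,0,0],-1],
    [[0.002,-0.027,0.0075],[0,0,0],-1],
    [[0.002,-0.034,0.0105],[0,0,0],-1]
  ],
  "squeeze": 120
}}

```text
clock: 5.42
eef_pos: [626.1, 0.4, 300.3]
tcp_rot: [3.141, -0.004, -0.225]
contact_force: [0.9, -0.9, 1.7]
opening: 0.17
```

```bash
python3 look.py 5
```

```text
[6.261e+02 4.000e-01 3.003e+02] [ 3.141 -0.004 -0.225] [ 0.9 -0.9  1.7] 5.4167
eye0 in rod [197.2  19.6  10.3]
```

View pics/both5.png

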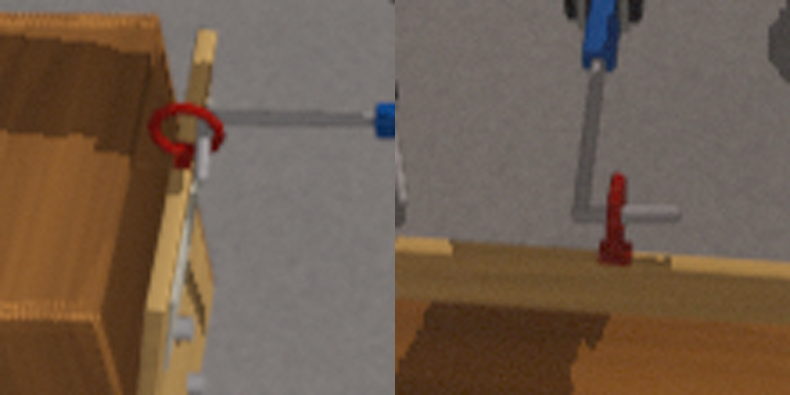

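Call:
{"fn": "send_rows", "kwargs": {
  "plan": [
    [[0,-0.01,0.005],[0,0,0],-1],
    [[0,-0.02,0.011],[0,0,0],-1],
    [[0,-0.03,0.018],[0,0,0],-1],
    [[0,-0.039,0.0255],[0,0,0],-1],
    [[0,-0.048,0.034],[0,0,0],-1]
  ]
}}

```text
clock: 5.93
eef_pos: [637.1, 49.2, 265.5]
tcp_rot: [-3.141, -0.003, -0.224]
contact_force: [0.4, 4.3, 5.0]
opening: 0.174
```

```bash
python3 look.py 6
```

```text
[637.1  49.2 265.5] [-3.141e+00 -3.000e-03 -2.240e-01] [0.4 4.3 5. ] 5.9333
eye0 in rod [247.1  19.5  45.1]
```

View pics/both6.png

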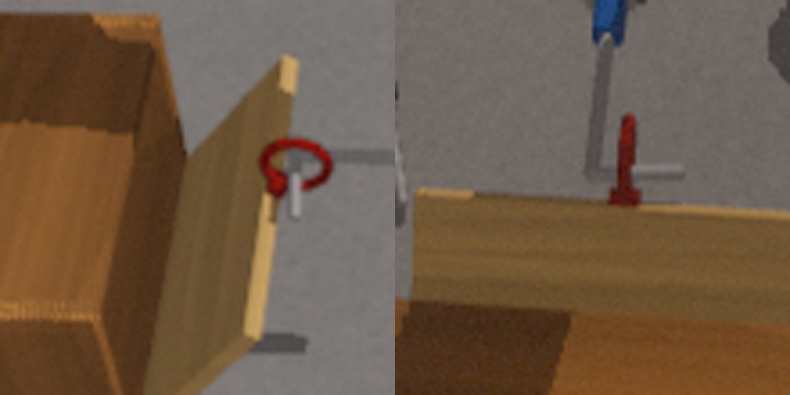

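Call:
{"fn": "send_rows", "kwargs": {
  "plan": [
    [[0,-0.014,0.008],[0,0,0],-1],
    [[0,-0.022,0.018],[0,0,0],-1],
    [[0,-0.0285,0.028],[0,0,0],-1],
    [[0,-0.034,0.039],[0,0,0],-1],
    [[0,-0.039,0.05],[0,0,0],-1]
  ]
}}

```text
clock: 6.45
eef_pos: [645.4, 89.6, 212.7]
tcp_rot: [-3.139, -0.001, -0.223]
contact_force: [0.4, 3.8, 1.4]
opening: 0.171
```

```bash
python3 look.py 7
```

```text
[645.4  89.6 212.7] [-3.139e+00 -1.000e-03 -2.230e-01] [0.4 3.8 1.4] 6.45
eye0 in rod [288.5  20.   97.9]
```

View pics/both7.png

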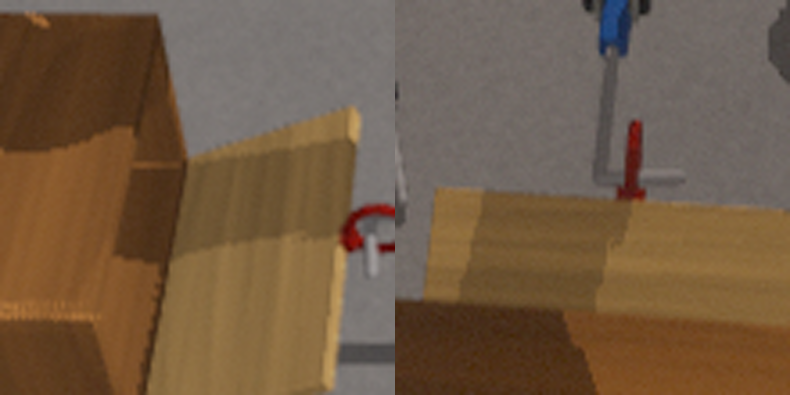

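Call:
{"fn": "send_rows", "kwargs": {
  "plan": [
    [[0,-0.008,0.008],[0,0,0],-1],
    [[0,-0.011,0.02],[0,0,0],-1],
    [[0,-0.013,0.032],[0,0,0],-1],
    [[0,-0.014,0.044],[0,0,0],-1],
    [[0,-0.014,0.053],[0,0,0],-1]
  ]
}}

```text
clock: 6.97
eef_pos: [647.1, 103.9, 156.0]
tcp_rot: [-3.14, 0.003, -0.222]
contact_force: [-0.7, 0.7, -0.1]
opening: 0.174
```

```bash
sed -i 's/scene=(150,190/scene=(150,230/' look.py; python3 look.py 8
```

```text
[647.1 103.9 156. ] [-3.14e+00  3.00e-03 -2.22e-01] [-0.7  0.7 -0.1] 6.9667
eye0 in rod [302.8  21.4 154.6]
```

View pics/both8.png

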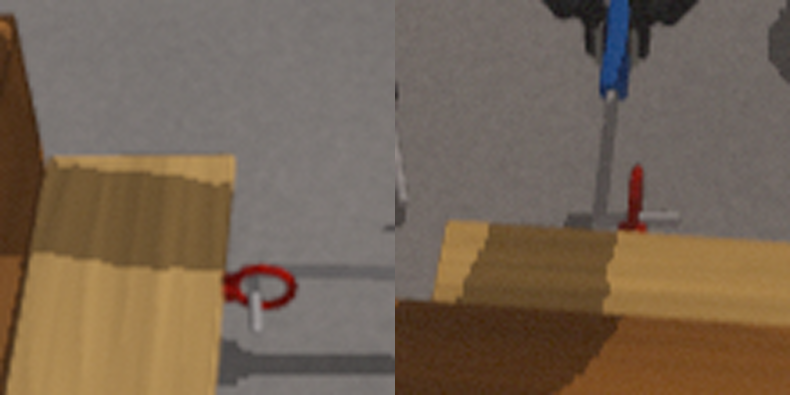

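Call:
{"fn": "send_rows", "kwargs": {
  "plan": [
    [[0,-0.002,0.005],[0,0,0],-1],
    [[0,-0.002,0.009],[0,0,0],-1],
    [[0,-0.002,0.012],[0,0,0],-1],
    [[0,-0.002,0.012],[0,0,0],-1],
    [[0,-0.002,0.012],[0,0,0],-1]
  ]
}}

```text
clock: 7.48
eef_pos: [647.5, 105.6, 144.8]
tcp_rot: [-3.14, 0.004, -0.223]
contact_force: [-0.8, 1.7, 6.7]
opening: 0.172
```

```bash
python3 look.py 9
python3 - <<'E'
from h import *
a,b=cam('scene'),cam('side')
m=viewer.cut_out('hatch','scene')
for r in m[:1]:
    print(r['p'],r['extent'])
    q=cv2.minAreaRect(np.argwhere(r['mask'])[:,::-1].astype(np.float32));print(q)
# predicted hatch top-face corners if level; H outwards unknown
E
```

```text
[647.5 105.6 144.8] [-3.14   0.004 -0.223] [-0.8  1.7  6.7] 7.4833
eye0 in rod [304.5  21.5 165.8]
0.8 [232.2, 192.6, 80.8, 80.1]
((271.0, 233.0), (78.0, 80.0), 90.0)
```

View pics/scene9.png

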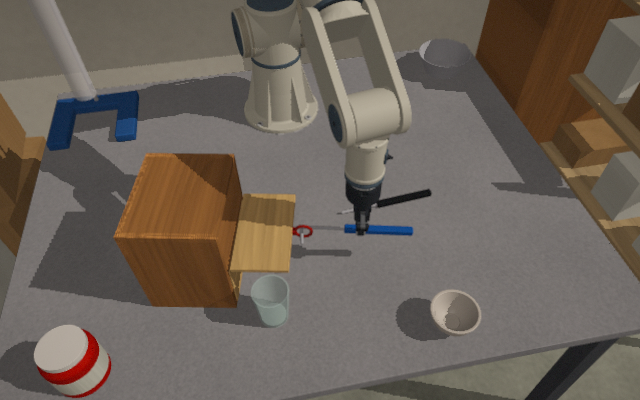

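View pics/side9.png

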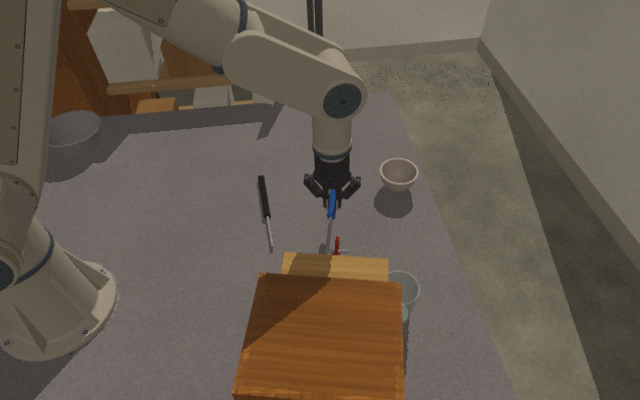

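Call:
{"fn": "send_rows", "kwargs": {
  "plan": [
    [[0,0,0.002],[0,0,0],-1],
    [[0,0,0.004],[0,0,0],-1],
    [[0,0,0.004],[0,0,0],-1],
    [[0,0,0.004],[0,0,0],-1],
    [[0,0,0.004],[0,0,0],-1]
  ]
}}

```text
clock: 8.05
eef_pos: [648.4, 105.5, 141.7]
tcp_rot: [-3.14, 0.001, -0.222]
contact_force: [3.4, 0.4, 4.4]
opening: 0.172
```

```bash
python3 look.py 10
python3 - <<'E'
from fit import *
im=cv2.imread('pics/scene10.png');im2=cv2.imread('pics/side10.png')
# measured top-face (inner side) edges: overlay level and 1.4 rad predictions
e=np.array([606.4,-173.2]);out=np.array([.221,.975])
k=6
res=[]
for th,col in((1.57,(0,255,0)),(1.4,(255,0,255))):
    H=e-out*10
    p=[H[0],H[1],-.223,th]
    for f in(6,-6):
        L=[[f,-110,127],[f,110,127],[f,110,10],[f,-110,10],[f,-110,127]];r=[[19*np.cos(t),0,152+19*np.sin(t)] for t in np.linspace(0,6.28,60)]
        if th==1.57 and f==6: A=(proj(sc,T(p,L)),proj(sc,T(p,r)),proj(sd,T(p,L)),proj(sd,T(p,r)))
        if th==1.4 and f==6: B=(proj(sc,T(p,L)),proj(sc,T(p,r)),proj(sd,T(p,L)),proj(sd,T(p,r)))
o=[]
for j,(I,y,x) in enumerate(((im,180,225),(im2,215,275))):
    c=cv2.resize(I[y:y+100,x:x+115],None,fx=3.4*1,fy=3.4,interpolation=2)
    for S,col in((A,(0,255,0)),(B,(255,0,255))):
        for q in S[2*j:2*j+2]: cv2.polylines(c,[np.int32((q-[x,y])*3.4)],False,col,1)
    o.append(c)
cv2.imwrite('pics/ov10.png',np.hstack(o))
E
```

```text
[648.4 105.5 141.7] [-3.14e+00  1.00e-03 -2.22e-01] [3.4 0.4 4.4] 8.05
eye0 in rod [304.6  20.4 168.9]
```

View pics/ov10.png

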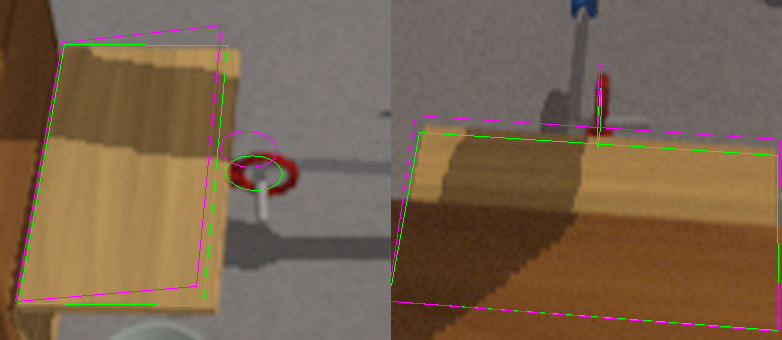

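Call:
{"fn": "send_rows", "kwargs": {
  "plan": [
    [[-0.001,0,-0.005],[0,0,0],-1],
    [[-0.001,0,-0.01],[0,0,0],-1],
    [[-0.001,0,-0.013],[0,0,0],-1],
    [[-0.001,0,-0.013],[0,0,0],-1],
    [[-0.001,0,-0.013],[0,0,0],-1]
  ]
}}

```text
clock: 8.57
eef_pos: [646.9, 105.8, 154.5]
tcp_rot: [-3.14, 0.002, -0.222]
contact_force: [0.3, 0.1, -0.8]
opening: 0.172
```

```bash
sed -i 's/scene=(150,230,110,110),side=(190,270,110,110)/scene=(200,270,60,60),side=(215,300,60,60)/' look.py; python3 look.py 11
```

```text
[646.9 105.8 154.5] [-3.14e+00  2.00e-03 -2.22e-01] [ 0.3  0.1 -0.8] 8.5667
eye0 in rod [304.6  22.1 156.1]
```

View pics/both11.png

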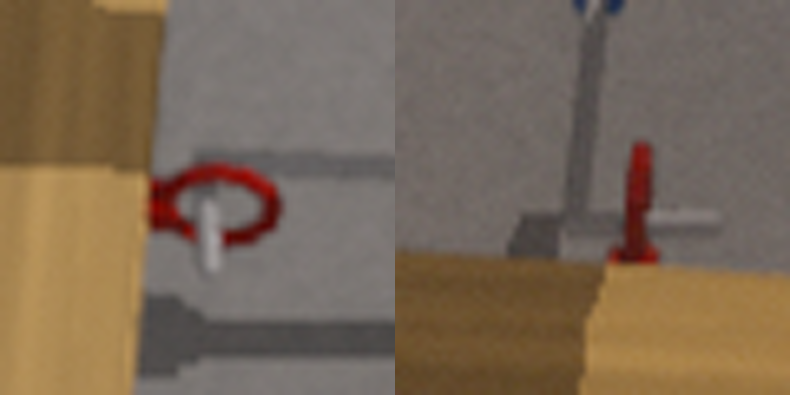

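Call:
{"fn": "send_rows", "kwargs": {
  "plan": [
    [[0,-0.004,0],[0,0,0],-1],
    [[-0.01,-0.004,0],[0,0,0],-1],
    [[-0.025,-0.003,0],[0,0,0],-1],
    [[-0.045,-0.002,0],[0,0,0],-1],
    [[-0.065,0,0],[0,0,0],-1]
  ]
}}

```text
clock: 9.08
eef_pos: [582.0, 120.4, 154.0]
tcp_rot: [-3.14, 0.003, -0.222]
contact_force: [1.2, -1.1, -1.0]
opening: 0.175
```

```bash
sed -i 's/scene=(200,270,60,60),side=(215,300,60,60)/scene=(150,230,110,110),side=(190,260,110,110)/' look.py; python3 look.py 12
```

```text
[582.  120.4 154. ] [-3.14e+00  3.00e-03 -2.22e-01] [ 1.2 -1.1 -1. ] 9.0833
eye0 in rod [304.5  88.6 156.6]
```

View pics/both12.png

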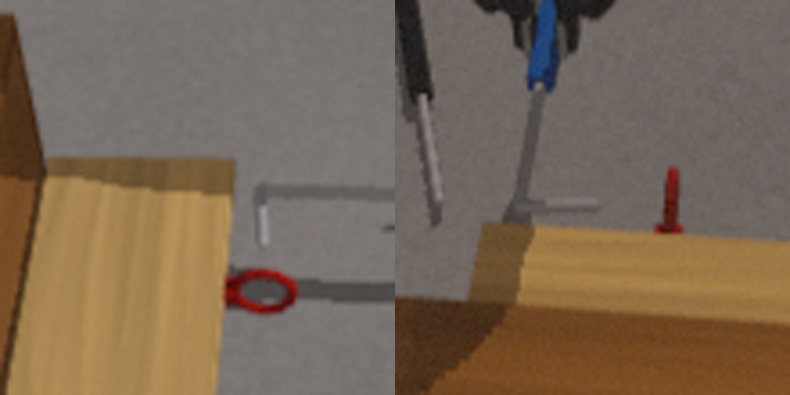

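Call:
{"fn": "send_rows", "kwargs": {
  "plan": [
    [[0.004,-0.028,0],[0,0,-0.04],-1],
    [[0.012,-0.056,0],[0,0,-0.08],-1],
    [[0.022,-0.085,0],[0,0,-0.13],-1],
    [[0.033,-0.114,0],[0,0,-0.18],-1],
    [[0.044,-0.142,0],[0,0,-0.222],-1]
  ]
}}

```text
clock: 9.6
eef_pos: [654.4, 250.9, 153.6]
tcp_rot: [-3.14, 0.005, 0.003]
contact_force: [0.7, -0.4, -0.6]
opening: 0.173
```

Run:
```python
from h import *
a,b=cam('scene'),cam('side')
s=status.sense();print(s['eef_pos'],s['tcp_rot'],s['contact_force'])
P=s['eef_pos'];R=Ro.from_euler('xyz',[0,0,-np.pi/2+s['tcp_rot'][2]])
for tilt in(0,-.05):
    W=R.apply(Ro.from_euler('y',tilt).apply(np.array([[160,0,0],[156,45,0],[-100,0,0]])-[23.5,0,15.5]))+P
    print(tilt,W.round(0).tolist(),proj(a,W).round(1).tolist(),proj(b,W).round(1).tolist())
o=[]
for n,y,x in(('scene',205,330),('side',150,290)):
    im=viewer.grab_frame(n)[:,:,::-1];cv2.imwrite(f'pics/{n}13.png',im);o.append(cv2.resize(im[y:y+100,x:x+150],None,fx=5,fy=5,interpolation=2)[:,:750])
cv2.imwrite('pics/c13a.png',o[0]);cv2.imwrite('pics/c13b.png',o[1])
```

```text
[654.3754145  250.89728831 153.6091378 ] [-3.13974987e+00  5.47021637e-03  3.04188753e-03] [ 0.73137258 -0.36702137 -0.62406624]
0 [[655.0, 114.0, 138.0], [700.0, 119.0, 138.0], [654.0, 374.0, 138.0]] [[364.6, 228.2], [371.4, 243.3], [471.4, 210.3]] [[334.2, 200.0], [352.5, 196.7], [320.5, 132.0]]
-0.05 [[655.0, 114.0, 145.0], [700.0, 118.0, 145.0], [654.0, 373.0, 132.0]] [[364.5, 226.4], [371.3, 241.6], [470.5, 212.0]] [[334.2, 198.2], [352.7, 195.0], [320.6, 134.0]]
```

View pics/c13a.png

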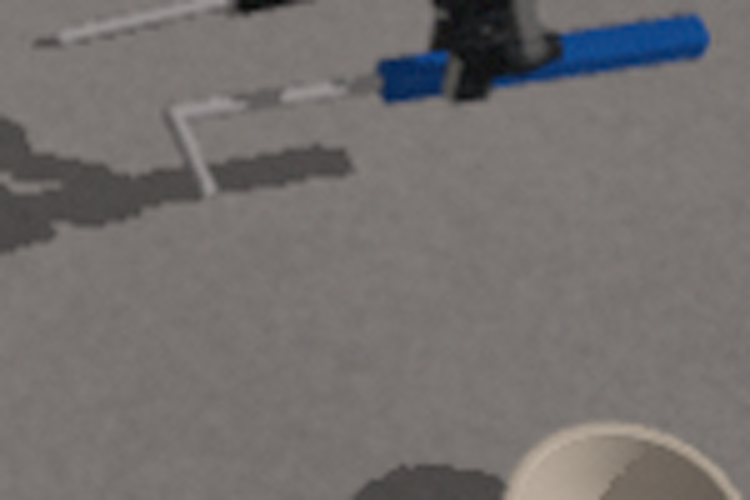

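View pics/c13b.png

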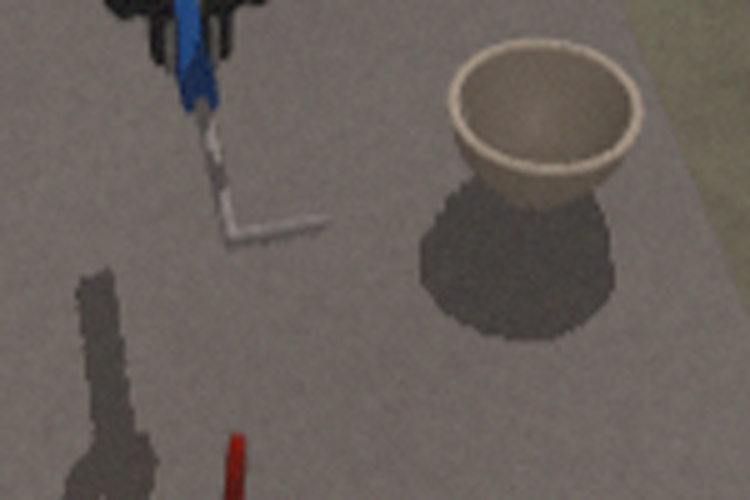

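Call:
{"fn": "send_rows", "kwargs": {
  "plan": [
    [[0,0,0.025],[0.01,0,0],-1],
    [[0,0,0.055],[0.03,0,0],-1],
    [[0,0,0.085],[0.05,0,0],-1],
    [[0,0,0.105],[0.05,0,0],-1],
    [[0,0,0.115],[0.05,0,0],-1]
  ]
}}

```text
clock: 10.12
eef_pos: [653.4, 252.3, 35.2]
tcp_rot: [-3.09, 0.007, 0.003]
contact_force: [-0.4, -0.9, -1.2]
opening: 0.177
```

Call:
{"fn": "send_rows", "kwargs": {
  "plan": [
    [[0,0,0.004],[0,0,0],-1],
    [[0,0,0.008],[0,0,0],-1],
    [[0,0,0.012],[0,0,0],-1],
    [[0,0,0.0135],[0,0,0],-1],
    [[0,0,0.0135],[0,0,0],-1]
  ]
}}

```text
clock: 10.53
eef_pos: [654.0, 253.2, 23.8]
tcp_rot: [-3.089, 0.006, 0.003]
contact_force: [-2.0, -2.0, 5.2]
opening: 0.171
```

Call:
{"fn": "send_rows", "kwargs": {
  "plan": [
    [[0,0,0],[0,0,0],-0.5],
    [[0,0,0],[0,0,0],-0.2],
    [[0,0,0],[0,0,0],0.2],
    [[0,0,0],[0,0,0],0.5],
    [[0,0,0],[0,0,0],0.6]
  ]
}}

```text
clock: 10.95
eef_pos: [654.2, 253.3, 24.0]
tcp_rot: [-3.089, 0.006, 0.003]
contact_force: [-0.0, -0.2, 0.1]
opening: 0.794
```

Call:
{"fn": "send_rows", "kwargs": {
  "plan": [
    [[0,0,-0.01],[0,0,0],0.6],
    [[0,0,-0.03],[0,0,0],0.6],
    [[0,0,-0.06],[0,0,0],0.6],
    [[0,0,-0.09],[0,0,0],0.6],
    [[0,0,-0.12],[0,0,0],0.6]
  ]
}}

```text
clock: 11.37
eef_pos: [654.7, 246.9, 145.5]
tcp_rot: [-3.089, 0.006, 0.003]
contact_force: [0.3, -0.2, 0.8]
opening: 0.801
```

Call:
{"fn": "send_rows", "kwargs": {
  "plan": [
    [[0,-0.01,-0.03],[0,0,0],0.6],
    [[0,-0.03,-0.06],[0,0,0],0.6],
    [[0,-0.05,-0.08],[0,0,0],0.6],
    [[0,-0.07,-0.08],[0,0,0],0.6],
    [[0,-0.07,-0.08],[0,0,0],0.6]
  ]
}}

```text
clock: 11.78
eef_pos: [655.6, 316.2, 232.4]
tcp_rot: [-3.086, 0.002, 0.005]
contact_force: [-1.2, 1.2, -0.3]
opening: 0.803
```

```bash
python3 look.py 14;python3 - <<'E'
from h import *
a=cam('scene');im=viewer.grab_frame('scene')
hsv=cv2.cvtColor(im,cv2.COLOR_RGB2HSV)
blue=(abs(hsv[...,0].astype(int)-108)<14)&(hsv[...,1]>120);blue[:200]=0
ys,xs=np.nonzero(blue);print(blue.sum(),xs.min(),xs.max(),ys.min(),ys.max())
P=plane(a,np.c_[xs,ys],12);print(P.min(0),P.max(0))
r=viewer.cut_out('beaker','scene')[0];ys,xs=np.nonzero(r['mask']);print(r['extent'],xs.mean(),ys.mean())
r=viewer.cut_out('hatch','scene')[0];print(r['p'],r['extent'])
E
```

```text
[655.6 316.2 232.4] [-3.086e+00  2.000e-03  5.000e-03] [-1.2  1.2 -0.3] 11.7833
eye0 in rod [512.6 -51.7  78.2]
466 381 461 204 256
[488.01005851 210.47949208  12.        ] [667.80616365 374.26649281  12.        ]
[252.6, 273.8, 39.1, 52.9] 271.1677135678392 299.97047738693465
0.65 [229.3, 192.0, 84.7, 83.3]
```

View pics/scene14.png

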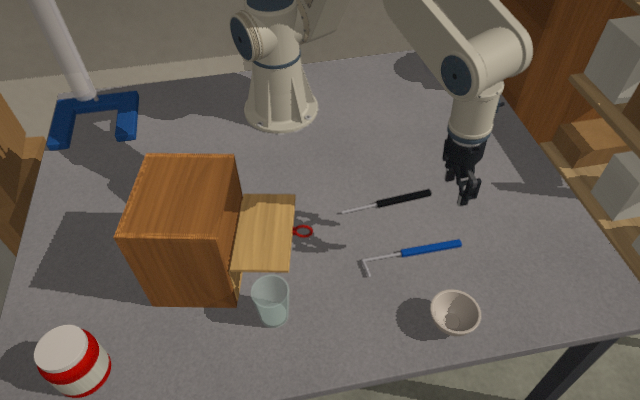

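View pics/side14.png

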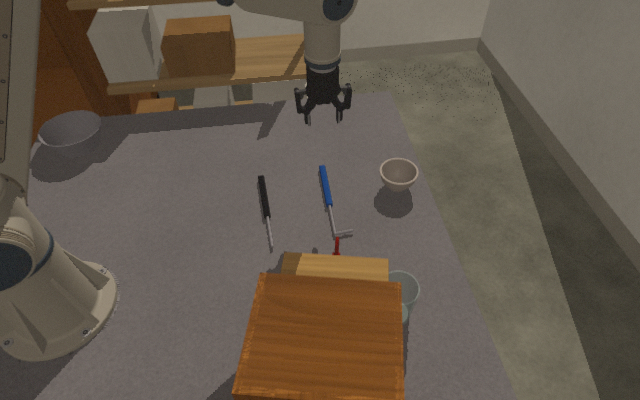

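Run:
```python
from h import *
from scipy.optimize import least_squares
a,b=cam('scene'),cam('side');o=[]
for n,y,x in(('scene',185,225),('side',225,290)):
    im=cv2.imread(f'pics/{n}14.png');hsv=cv2.cvtColor(im,cv2.COLOR_BGR2HSV)
    red=((hsv[...,0]<6)|(hsv[...,0]>174))&(hsv[...,1]>150)&(hsv[...,2]>50);red[330:]=0;red[:,:200]=0
    ys,xs=np.nonzero(red);print(n,xs.min(),xs.max()+1,ys.min(),ys.max()+1)
    o.append(cv2.resize(im[y:y+70,x:x+110],None,fx=3.6,fy=3.6,interpolation=2))
cv2.imwrite('pics/c14.png',np.hstack(o))
# fit th from outer panel corners + ring, H offset along out
from fit import T
np.save('dummy.npy',0)
```

```text
scene 293 313 225 237
side 333 340 237 255
```

View pics/c14.png

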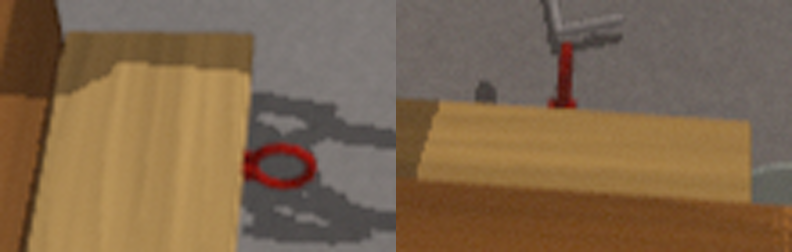

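Run:
```python
from h import *
a,b=cam('scene'),cam('side')
t=tri([a,b],[(313,231.2),(337.3,237.2)]);c=tri([a,b],[(290,271.5),(388.3,258.6)])
print(t.round(1),c.round(1),'th from ring tip',1.571-np.arcsin((t[2]-145)/174.5),'corner(top face +6)',1.571-np.arcsin((c[2]-151)/127))
s=status.sense();print(s['qvel'].round(3),s['contact_force'].round(1))
```

```text
[644.8  -4.6 146.5] [741.7 -73.3 144.8] th from ring tip 1.5624816614869403 corner(top face +6) 1.6198123293234576
[-0.004  0.002 -0.001  0.002 -0.002  0.002] [ 1.2 -1.1 -0. ]
```

Hatch level (1.56 rad ± a few hundredths), rod flat, arm clear.

```bash
python3 -c "
from rig import job
print(job.sign_off())"
```

```text
the job is handed in; nothing more can be done
None
```

I did the whole task with the hooked rod: hooked the red eye, swung the hatch down until it was level, unhooked, and laid the rod flat where it had been. I handed the job in at about 12 s; no verdict is reported.

**Last checks**
- **Hatch:** triangulated at about 1.56 rad from the ring's tip and 1.62 rad from a panel corner. They differ by 0.06 rad, about what the pixel picks allow, and both are well over 1.40.
- **Rod:** it lies flat on the bench within a few millimetres of its old place.
- **Beaker:** it shows at the same place in the picture as at the start.
- **Arm:** it is still and clear of everything. The gripper stayed about 130 mm from the eye while hooked. The forces I read between moves stayed under 8 N.

**What disagreed**
- **Hinge position:** my first estimate was about 15 mm too far in, so I shifted the swing path outward on the way down.
- **Rod slip:** pressing against the stop tipped the rod about 0.05 rad in the grip. I corrected for that before setting it down.

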